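# Scrape stone flakes off a bean-sorting plate

## Robot

A 6-joint arm with a two-finger parallel gripper is mounted at the origin on the work surface. World frame = base frame: x ahead of the robot, y to its left, z up, the work surface at z = 0. Lengths are in m, angles in degrees, forces in N, time in s.
With the tool pointing down it reaches from about 0.3 to 0.75 m from the base axis. Payload 8.5 kg.
Tool frame: the origin (TCP) lies midway between the tips of the shut fingers; the grasp point (between the pads) lies behind it (ctrl.grip_point_offset is the z of the grasp point in the tool frame, in m); z points along the fingers, y is the line along which they close (so a half turn about z gives the same grasp; the last joint's range is limited). The gripper opens to 88 mm and grips with 3 to 60 N. Pads are 18 mm wide; open, the fingers measure 123 mm over their backs; the gripper's body (75 mm by 187 mm) begins 45 mm behind the grasp point.
Start: joints at [50.804, 21.807, 74.336, -0, 83.858, -12.336], TCP at [0.248, 0.491, 0.239] pointing down, gripper open.
Joint ranges: [-178.18, 178.18], [-50.72, 133.34], [12.68, 142.11], [-81.47, 261.47], [9.98, 163.14], [-165.26, 165.26]. Speed limits (degrees/s): [136.94, 136.94, 180, 180, 180, 180].

## Interface

Orientations are given as a 3x3 rotation matrix whose columns are the frame's x, y, z axes.
In Python, from cell import ctrl, claw, telemetry, vision, ticket gives the robot as it stands. The module is installed in compiled form; this text tells all that it offers. Calls block until the motion is done:
- ctrl.move_ptp(position, orientation): joint-space move of the TCP to a pose.
- ctrl.servo_line(position, attitude=None, rate=0.15, threshold=None): straight line of the TCP; attitude=None keeps the orientation; rate is the mean speed in m/s. With threshold (N) it stops when the force on the tool has changed by that much, and returns True; else False.
- ctrl.move_joints(angles): joint-space move.
- claw.open_gripper() and claw.grasp(force=None): open the fingers fully, or close them until they stop; force is the grip in N (None keeps the last).
- ctrl.sleep(seconds).
- ctrl.inverse_kinematics(position, orientation): joint angles nearest the present ones, or None.
- telemetry.get_state(): the state.
- vision.snapshot(name): name is "scene" or "side" or "wrist"; returns the picture (420x560x3 uint8, red, green, blue); there is no depth.
- vision.calibration(name): a dict with "fx", "fy", "cx", "cy" (pixels), "position" and "attitude" of the camera in the world; the wrist camera has in their place "tool_from_camera" (4x4, takes a point from camera to tool coordinates, whose origin is the TCP and whose axes are the flange's). Camera axes: x right, y down, z forward; pixel columns grow to the right and rows downward; lengths in m; the calibration is good to about 2 mm. A picture is of the moment at which its call begins: read the wrist's pose just before it. calibration takes no time and is no camera call.
A pose or a line that the arm cannot do raises ctrl.PlanningError and nothing moves.
- ticket.hand_in(): hands the job in; it is judged then, once.
The state is a dict: "clock": time; "q": joint angles; "joint_velocities": joint speeds; "joint_efforts": joint torques, N m; "eef_pos": TCP position; "ee_rot": TCP orientation; "wrist_force": force on the tool from outside, world axes, zero at the start; "torque": the same for the moment, N m; "finger_gap": finger opening in m; "gripper_force": force on a finger pad.
Only numpy, scipy, OpenCV 4.12 (cv2) and the standard library are available. Lean on these libraries where they do the work, as an engineer would, in place of code of your own. Each camera call takes 0.05 s, during which the arm holds its last target. There are 200 camera calls.

## Task

The sorting plate in the coffee lab has stone flakes left on it. Take the scraper block from its sloped rest, set its blade down lightly on the plate between the back wall and the flakes, and wipe every flake over the open lip into the catch tray with the scraper, never with the fingers and without pressing hard. Then put the scraper back gently on the rest as it was, base down on the two rails with its lower end at the small lip, and leave the other things on the bench alone.

Things in the scene. Friction and masses are not known exactly. Their poses are not given: they have to be found in the camera images.
- stand: Fixed sorting stand; origin on the bench under the plate's centre, z up. Level rigid dark steel plate, top 70 mm above the bench, clear channel 150 mm wide (x -75 to +75) and 200 mm long (y -100 to +100). Walls 6 mm thick, 18 mm above the plate, along both x sides and the back (+y); the -y end is the open lip. An aluminium catch tray stands below the lip, reaching 15 mm in under it.
- plate_top (a point): Centre of the plate's top surface; axes as the stand's.
- plate_lip (a point): Middle of the plate's open edge, at plate-top height; axes as the stand's. Flakes pushed past it (towards -y) fall into the tray.
- tray_in (a point): Centre of the catch tray's inner floor; axes as the stand's. Inside the tray is 190 mm (x) by 140 mm (y), rim 46 mm above the floor and 21 mm below the plate's top.
- scraper: Scraper: wooden block 100 mm (x) by 32 mm (y) by 24 mm high with a grip ridge on top, 70 mm (x) by 22 mm (y), 23 to 69 mm above the underside; origin at the centre of the block's underside, z up through the ridge. 0.19 to 0.37 kg. A steel blade, 96 mm long (x), 4 mm thick, centred in y, sticks straight down out of the underside by 6 to 16 mm. Either way round is the same.
- grip (a point): Point in the scraper's ridge, 48 mm above the block's underside, to pinch across the 22 mm; axes as the scraper's. The blade's reach below the underside (6 to 16 mm, edge parallel to it) was set by hand, is not measured and differs each time; the clamp holds it under light pressure.
- rest: Fixed raised rest; origin on the bench at the centre of its foot (120 by 80 mm), z up. Two parallel rails, 8 mm wide, 115 mm long, with an 18 mm gap (at least 20 mm deep) for the blade, 34 mm over both, slope up at 20 degrees towards the rest's +x. A lip across their low (-x) end stands 8 mm above them.
- rest_seat (a point): Where the scraper's origin lies when on the rest: between the rail tops, 70 mm above the bench; axes level, as the rest's. There the scraper's x axis points up the slope (rest +x), its z axis leans 20 degrees towards the rest's -x, and its low end is 1.5 mm from the lip. It starts like this; friction holds it.
- chip0: Flat grey stone flake, 5 mm thick, about 32 mm across, 11 g, lying loose on the plate; origin at the centre of its underside. At the start flakes' centres lie at least 60 mm from the back wall and 15 mm from the lip.
- chip1: Flat grey stone flake, 5 mm thick, about 32 mm across, 11 g, lying loose on the plate; origin at the centre of its underside. At the start flakes' centres lie at least 60 mm from the back wall and 15 mm from the lip.
- chip2: Flat grey stone flake, 5 mm thick, about 32 mm across, 11 g, lying loose on the plate; origin at the centre of its underside. At the start flakes' centres lie at least 60 mm from the back wall and 15 mm from the lip.
- chip3: Flat grey stone flake, 5 mm thick, about 32 mm across, 11 g, lying loose on the plate; origin at the centre of its underside. At the start flakes' centres lie at least 60 mm from the back wall and 15 mm from the lip.
- chip4: Flat grey stone flake, 5 mm thick, about 32 mm across, 11 g, lying loose on the plate; origin at the centre of its underside. At the start flakes' centres lie at least 60 mm from the back wall and 15 mm from the lip.
- bowl: Bystander: white ceramic cupping bowl, 86 mm across, 60 mm high; origin under its centre. Leave alone.
- spoon: Bystander: spoon 160 mm long lying on the bench. Leave alone.
- jar: Bystander: jar 70 mm across, 110 mm high; origin under its centre. Leave alone.
- tin: Bystander: closed round tin 52 mm across, 35 mm high; origin under its centre. Leave alone.
- sample_tray: Bystander: shallow yellow tray 110 by 160 by 30 mm; origin under its centre. Leave alone.
Things that resemble listed ones, but are neither listed nor needed, are in the scene too. Leave any green or turquoise look-alike of the chip3 alone.

How it is judged:
By the outcome, as a careful person would: the job done as asked, in the order asked, and still so for the second after the job is handed in, with the robot touching nothing.
It also fails if it takes over 61 s, if anything falls off the work surface, if the arm or the gripper's body presses on something with over 40 N, if the wrist force passes 120 N, or if a joint passes its speed limit or range.

## Working session

There is one attempt and no reset: what is moved stays moved. The work goes in short steps, each a Python script; the robot and the scene stay as the last script left them, time stands still between calls to the robot, and variables do not carry over. Pictures are saved under pics/ and viewed, at most 10 in all, crops included, and the job is handed in when it is done.

```bash
mkdir -p pics
python3 - <<'E'
from cell import ctrl,claw,telemetry,vision,ticket
import cv2
s=telemetry.get_state();print(s["clock"],s["eef_pos"],ctrl.grip_point_offset)
for n in("scene","side"):
    cv2.imwrite(f"pics/{n}0.png",vision.snapshot(n)[:,:,::-1]); print(n,vision.calibration(n))
print(vision.calibration("wrist"))
E
```

```text
0.0 [0.24832628 0.49046609 0.23815123] -0.0187
scene {'fx': 448.05960675688874, 'fy': 448.05960675688874, 'cx': 271.77435288499873, 'cy': 201.8990155413047, 'position': array([ 0.86990855, -0.5833064 ,  0.79983017]), 'attitude': array([[ 0.89166849,  0.33971309, -0.29920281],
       [ 0.45264281, -0.65963066,  0.60000157],
       [ 0.00646504, -0.67043449, -0.74194056]])}
side {'fx': 546.5945727637705, 'fy': 546.5945727637705, 'cx': 282.43612172268683, 'cy': 215.53621194513516, 'position': array([0.39268173, 0.97815649, 1.08911112]), 'attitude': array([[-0.98743539, -0.09481135,  0.12642055],
       [-0.15655453,  0.69575884, -0.70100665],
       [-0.02149483, -0.71199048, -0.70186005]])}
{'fx': 296.78896999600687, 'fy': 296.78896999600687, 'cx': 277.580821623842, 'cy': 207.07009412793784, 'tool_from_camera': array([[-9.49641320e-05, -9.67045405e-01, -2.54603958e-01,
         6.51654652e-02],
       [ 9.99999230e-01, -4.06768746e-04,  1.17201551e-03,
        -1.62344529e-03],
       [-1.23695715e-03, -2.54603650e-01,  9.67044700e-01,
        -1.47302966e-01],
       [ 0.00000000e+00,  0.00000000e+00,  0.00000000e+00,
         1.00000000e+00]])}
```

View pics/scene0.png

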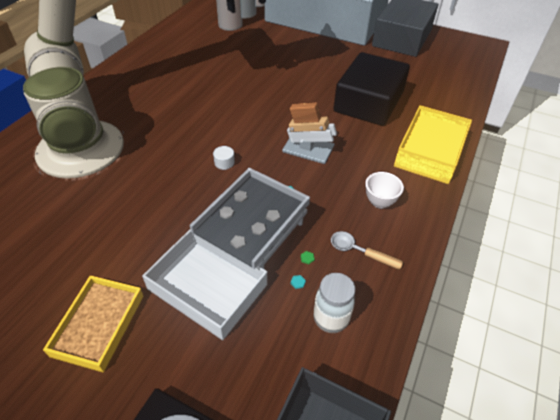

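View pics/side0.png

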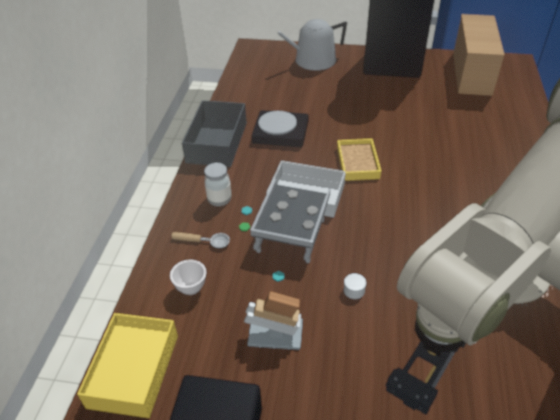

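The scene view shows the plate around (255,215), the tray at (210,278) and the rest with the scraper at (310,135). The side view shows the plate at (292,212) and the rest at (275,325). I'll enlarge both to pick corners.

Run:
```python
import cv2
a=cv2.imread("pics/scene0.png")[90:280,140:350]; b=cv2.imread("pics/side0.png")[160:360,225:365]
cv2.imwrite("pics/sc1.png",cv2.resize(a,None,fx=3,fy=3,interpolation=2))
cv2.imwrite("pics/sd1.png",cv2.resize(b,None,fx=3,fy=3,interpolation=2))
```

```text
(no output)
```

View pics/sc1.png

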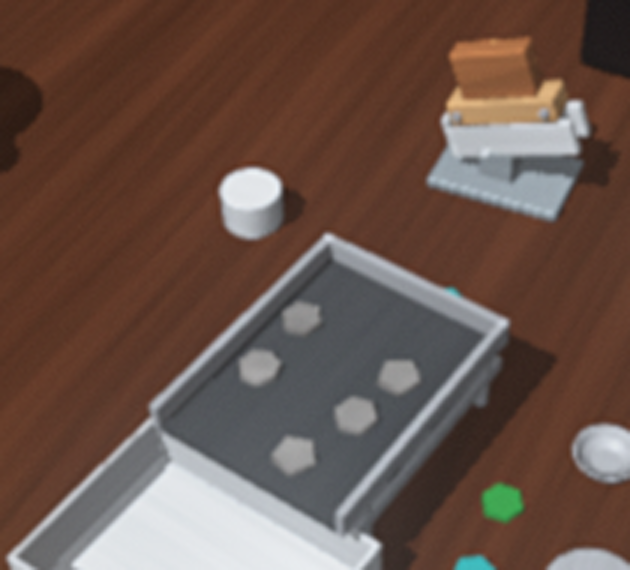

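View pics/sd1.png

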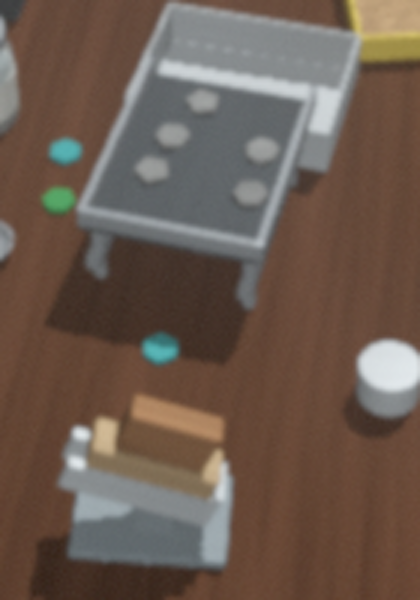

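The crops give the stand's wall corners. In the scene crop they are (329,236), (507,322), (155,408) and (340,520). In the side crop they are (80,210), (264,243) and (312,92). The rest's high end points to world +x. Next come a coarse fit and a wrist view of the rest.

```bash
cat > h.py <<'E'
import numpy as np, cv2
from scipy.optimize import least_squares
from scipy.spatial.transform import Rotation as R
from cell import ctrl,claw,telemetry,vision,ticket
def rz(a): return R.from_euler('z',a,degrees=True).as_matrix()
def cam(n): 
    c=vision.calibration(n); return c,np.array(c.get("position")),np.array(c.get("attitude"))
def wcam():
    c=vision.calibration("wrist"); s=telemetry.get_state(); T=np.array(c["tool_from_camera"])
    Rt=np.array(s["ee_rot"]); return c,np.array(s["eef_pos"])+Rt@T[:3,3],Rt@T[:3,:3]
def proj(C,p):
    c,o,A=C; v=(np.atleast_2d(p)-o)@A; return np.c_[c["fx"]*v[:,0]/v[:,2]+c["cx"],c["fy"]*v[:,1]/v[:,2]+c["cy"]]
def fit(obs,x0):   # obs: list of (C, local pts, pixels); pose x,y,yaw(deg)
    def f(x): return np.concatenate([(proj(C,np.array(P)@rz(x[2]).T+[x[0],x[1],0])-px).ravel() for C,P,px in obs])
    r=least_squares(f,x0,x_scale=[.01,.01,1],loss='soft_l1'); return r.x,np.round(r.fun,1)
DOWN=lambda a: rz(a)@np.diag([1.,-1,-1])   # tool x at heading a, pointing down
t20=np.radians(20); TILT=R.from_euler('y',-20,degrees=True).as_matrix() # scraper axes in rest frame: x up slope
def S(p): return np.array(p)@TILT.T+[0,0,.07]
def shot(n,f):
    C=wcam() if n=="wrist" else cam(n); im=vision.snapshot(n); cv2.imwrite(f,im[:,:,::-1]); return C
E
python3 - <<'E'
from h import *
A=cam("scene");B=cam("side")
a=lambda l:np.array(l)/3+[140,90]
b=lambda l:np.array(l)/3+[225,160]
k=lambda l:np.array(l)*.001
print(fit([(A,k([[-81,106,88],[81,106,88],[-81,-100,88],[81,-100,88]]),a([[329,236],[507,322],[155,408],[340,518]])),
 (B,k([[81,106,88],[-81,106,88],[-81,-100,88]]),b([[80,212],[264,243],[312,92]]))],[.5,.2,-30]))
print(fit([(A,k([[-60,-40,0],[60,-40,0],[60,40,0]]),a([[430,185],[553,217],[580,168]])),
 (B,k([[60,40,0],[-60,40,0]]),b([[70,560],[225,570]])),
 (A,S(k([[35,11,69],[35,-11,69]])),a([[530,38],[534,52]])),
 (B,S(k([[35,-11,69],[-35,11,69],[-35,-11,69]])),b([[138,397],[223,437],[223,418]]))],[.5,.45,10]))
E
```

```text
(array([ 0.55486621, -0.05362736, -6.82541523]), array([-1.5, -0.7, -0. , -0.4, -2.6, -0.3,  0.6,  0. , -2.2, -0.5, -1.6,
        1.1,  0.2, -2.2]))
(array([0.5450556 , 0.28006586, 5.30728917]), array([-2. ,  0.6, -0. ,  1.4, -0.4, -0.9, -1. ,  0.9, -0.2, -0.1, -0.4,
       -1. , -4.5, -0.7, -2.2, -1.3, -0.5,  1.6, -0.1, -0.4]))
```

Run:
```python
from h import *
print(np.round(telemetry.get_state()["ee_rot"],2))
Rr=rz(5.3); o=np.array([.545,.280,0]); Rs=rz(-6.8); so=np.array([.555,-.054,0]); off=ctrl.grip_point_offset
for D in (np.diag([1.,-1,-1]),np.diag([-1.,1,-1])):
    A=Rr@TILT@D; g=o+Rr@S([0,0,.048]); 
    for p,Q in [(o+[0,0,.30],Rr@D),(g-A[:,2]*off,A),(g-A[:,2]*(off)+[0,0,.12],A)]+[(so+Rs@[x,y,.125],Rs@D) for x in(-.02,.02) for y in(.08,-.11)]:
        q=ctrl.inverse_kinematics(p,Q); print(None if q is None else np.round(q,0))
D=np.diag([1.,-1,-1]) if ctrl.inverse_kinematics(o+[0,0,.30],Rr@np.diag([1.,-1,-1])) is not None else np.diag([-1.,1,-1])
ctrl.move_ptp(o+[0,0,.30],Rr@D)
C=shot("wrist","pics/w1.png"); print(proj(C,o+S(np.array([[35,11,69],[35,-11,69],[-35,11,69],[-35,-11,69]])*.001)@Rr.T).round(), telemetry.get_state()["clock"])
```

```text
[[-0.89  0.45 -0.  ]
 [ 0.45  0.89 -0.  ]
 [ 0.   -0.   -1.  ]]
[ 16.  27.  56.  -0.  97. 101.]
[ 18.  29.  91.  -7.  40. 107.]
[ 18.  21.  82.  -5.  58. 105.]
[-10.  28.  85.  -0.  67.  87.]
[-30.  28.  85.  -0.  67.  67.]
[-9. 31. 79. -0. 70. 87.]
[-28.  31.  78.  -0.  70.  69.]
[ 16.  27.  56.  -0.  97. -79.]
[ 18.  29.  91.  -7.  40. -73.]
[ 18.  21.  82.  -5.  58. -75.]
[-10.  28.  85.  -0.  67. -93.]
[ -30.   28.   85.   -0.   67. -113.]
[ -9.  31.  79.  -0.  70. -93.]
[ -28.   31.   78.   -0.   70. -111.]
[[266. 184.]
 [288. 184.]
 [268. 236.]
 [287. 236.]] 1.875
```

View pics/w1.png

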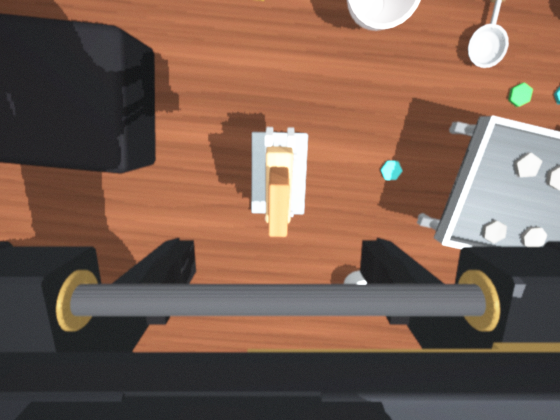

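The wrist view shows the foot at about (251–307, 132–215) and the ridge at about (270–289, 175–237). That is within a few pixels of the prediction, so I'll enlarge it for accuracy.

Run:
```python
import cv2
cv2.imwrite("pics/w1c.png",cv2.resize(cv2.imread("pics/w1.png")[120:245,240:320],None,fx=4.8,fy=4.8,interpolation=2))
```

```text
(no output)
```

View pics/w1c.png

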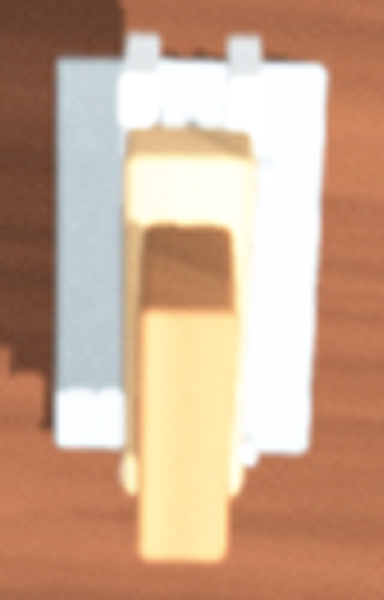

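The ridge-top corners are at crop (141,305), (235,305), (139,558) and (227,560), within 3 px of the prediction. Now one look from above the plate.

Run:
```python
from h import *
C=wcam(); k=lambda l:np.array(l)*.001
w=lambda l:np.array(l)/4.8+[240,120]
print(fit([(C,S(k([[35,11,69],[35,-11,69],[-35,11,69],[-35,-11,69],[50,16,24],[50,-16,24]])),w([[141,305],[235,305],[139,558],[227,560],[126,153],[256,158]]))],[.545,.28,5.3]))
Rs=rz(-6.8); so=np.array([.555,-.054,0]);D=np.diag([1.,-1,-1])
ctrl.move_ptp(so+Rs@np.array([-.085,0,.36]),Rs@D)
C=shot("wrist","pics/w2.png"); print(proj(C,so+k([[-81,106,88],[81,106,88],[-81,-100,88],[81,-100,88]])@Rs.T).round(), telemetry.get_state()["clock"])
```

```text
(array([0.54518942, 0.27793941, 4.28000788]), array([-0.8,  0.3,  1.1,  0.7, -0.4, -0.2,  0.3, -0.3, -0.8, -0. ,  0.7,
       -0.5]))
[[203. 173.]
 [195.  47.]
 [348. 173.]
 [356.  47.]] 3.2
```

View pics/w2.png

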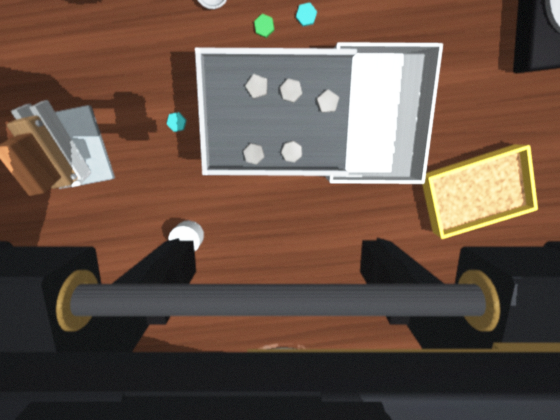

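Wall corners in the wrist view are (203,174), (196,48), (347,176) and (356,50), and the flakes sit at columns 250–330. I'll refit the stand, then grasp and lift.

Run:
```python
from h import *
import json
C=wcam(); k=lambda l:np.array(l)*.001
s,r=fit([(C,k([[-81,106,88],[81,106,88],[-81,-100,88],[81,-100,88]]),[[203,174],[196,48],[347,175.5],[356,49.5]])],[.555,-.054,-6.8]); print(s,r)
Rr=rz(4.28); o=np.array([.5452,.2779,0]);D=np.diag([1.,-1,-1])
A=Rr@TILT@D; tcp=o+Rr@S([0,0,.048])-A[:,2]*ctrl.grip_point_offset
ctrl.move_ptp(tcp-A[:,2]*.09,A)
print(ctrl.servo_line(tcp,rate=.1,threshold=8))
claw.grasp(25)
st=telemetry.get_state(); print(st["eef_pos"]-tcp,st["wrist_force"],st["finger_gap"],st["gripper_force"])
json.dump(dict(stand=list(s),tcp=list(st["eef_pos"]),A=np.array(st["ee_rot"]).tolist()),open("g.json","w"))
ctrl.servo_line(tcp-A[:,2]*.07,rate=.08); ctrl.sleep(.3)
st=telemetry.get_state(); print(st["wrist_force"],st["torque"],st["finger_gap"],st["clock"])
```

```text
[ 0.55270299 -0.05388815 -7.26901593] [-0.5  0.  -0.5  0.   0.6 -0.1  0.4  0.2]
False
[-1.14953198e-04  2.66549876e-05 -1.10130386e-04] [ 0.50351147  1.73272206 -0.43433266] 0.02181254891321976 24.955301791524107
[-0.01010847 -0.1476848  -2.37503864] [0.04545119 0.44940986 0.02555615] 0.021588747040359856 7.95
```

```bash
cat >> h.py <<'E'
import json
def load():
    g=json.load(open("g.json")); s=g["stand"]; return g,rz(s[2]),np.array([s[0],s[1],0])
E
python3 - <<'E'
from h import *
g,Rs,so=load(); A=Rs@np.diag([1.,-1,-1])
P=lambda x,y,z: so+Rs@np.array([x,y,z])
ctrl.move_ptp(P(-.02,.077,.17),A)
ctrl.servo_line(P(-.02,.077,.129),rate=.08); ctrl.sleep(.2)
f0=telemetry.get_state()["wrist_force"]
print(ctrl.servo_line(P(-.02,.077,.1035),rate=.008,threshold=1.5))
st=telemetry.get_state(); print(st["eef_pos"][2],st["wrist_force"]-f0,st["clock"],(Rs.T@(st["eef_pos"]-so)))
ctrl.sleep(.2)
st=telemetry.get_state(); print(st["eef_pos"][2],st["wrist_force"]-f0)
E
```

```text
True
0.10552560570599187 [-1.01823438 -0.15860924  6.73669436] 12.3667 [-0.01998317  0.07700335  0.10552561]
0.10550276209473106 [-0.3745616   0.29486679  7.89286378]
```

Run:
```python
from h import *
g,Rs,so=load(); A=Rs@np.diag([1.,-1,-1])
P=lambda x,y,z: so+Rs@np.array([x,y,z])
z=.1055
F=lambda:(telemetry.get_state()["wrist_force"]+[0,0,2.38]).round(2)
for i in range(4):
    if F()[2]<3.5: break
    z-=-.00015; ctrl.servo_line(P(-.02,.077,z),rate=.01); ctrl.sleep(.1); print(z,F())
for y in (.04,0,-.04,-.08,-.107):
    hit=ctrl.servo_line(P(-.02,y,z),rate=.05,threshold=12); print(y,hit,F(),telemetry.get_state()["eef_pos"][2])
    if hit: break
st=telemetry.get_state();print(st["clock"],st["finger_gap"])
```

```text
0.10565 [-1.17  0.03  1.29]
0.04 False [-0.04 -0.52  0.78] 0.10559608060834311
0 False [-0.15  0.2   0.82] 0.10564806133605212
-0.04 False [ 0.18  0.75 -0.28] 0.10563548281747616
-0.08 False [ 0.29  0.21 -0.21] 0.10565087387758697
-0.107 False [-0.15 -0.58  0.72] 0.10560382255454999
17.3583 0.021566839755354006
```

Run:
```python
from h import *
g,Rs,so=load(); A=Rs@np.diag([1.,-1,-1])
P=lambda x,y,z: so+Rs@np.array([x,y,z])
F=lambda:(telemetry.get_state()["wrist_force"]+[0,0,2.38]).round(2)
ctrl.servo_line(P(-.02,-.107,.14),rate=.1)
ctrl.servo_line(P(.02,.077,.14),rate=.15)
ctrl.servo_line(P(.02,.077,.1075),rate=.06); ctrl.sleep(.2)
print(ctrl.servo_line(P(.02,.077,.1053),rate=.005,threshold=1.5))
z=telemetry.get_state()["eef_pos"][2]; print(z,F())
for i in range(4):
    if F()[2]<3.5: break
    z+=.00012; ctrl.servo_line(P(.02,.077,z),rate=.01); ctrl.sleep(.1); print(z,F())
for y in (.04,0,-.04,-.08,-.107):
    hit=ctrl.servo_line(P(.02,y,z),rate=.05,threshold=12); print(y,hit,F())
    if hit: break
ctrl.servo_line(P(.02,-.107,.15),rate=.1)
ctrl.servo_line(P(.0,.05,.2),rate=.2)
a=vision.snapshot("scene")[150:340,130:330,::-1]
cv2.imwrite("pics/after.png",cv2.resize(a,None,fx=3,fy=3,interpolation=2)); print(telemetry.get_state()["clock"])
```

```text
True
0.10552369751168475 [-1.23 -0.08  7.53]
0.10564369751168474 [-0.01  0.21  3.46]
0.04 False [-0.88 -0.12  1.22]
0 False [-1.13 -0.44  0.74]
-0.04 False [-0.04 -0.57  1.18]
-0.08 False [-1.26  0.24  1.73]
-0.107 False [-0.41  1.27  0.  ]
27.0
```

View pics/after.png

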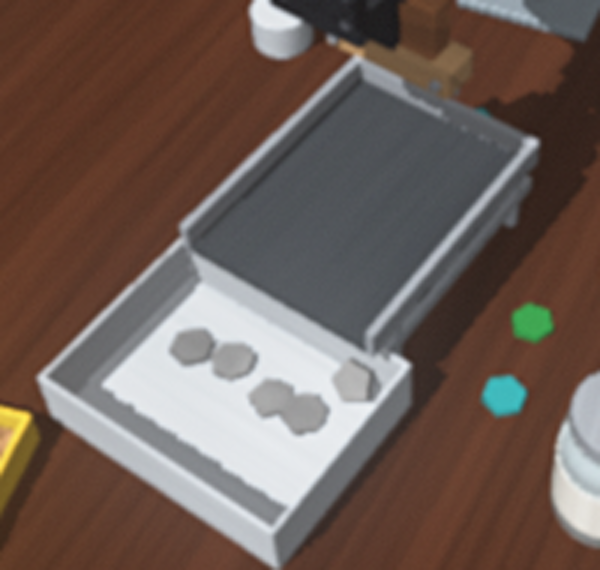

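All five flakes lie in the tray, at crop (193,346), (234,360), (273,398), (305,412) and (355,380), and the plate is clear. Now the scraper goes back on the rest.

Run:
```python
from h import *
g,Rs,so=load(); A=np.array(g["A"]); t=np.array(g["tcp"]); u=-A[:,2]
ctrl.move_ptp(t+u*.08,A)
ctrl.servo_line(t+u*.006,rate=.06); ctrl.sleep(.2)
f0=telemetry.get_state()["wrist_force"]
print(ctrl.servo_line(t-u*.0015,rate=.006,threshold=1.5))
st=telemetry.get_state(); print((st["eef_pos"]-t)@A*1000,st["wrist_force"]-f0); 
ctrl.sleep(.2); print(telemetry.get_state()["wrist_force"]-f0)
```

```text
True
[-0.10107322 -0.03262521  0.04754381] [-0.9785124  -0.73790623  7.15698106]
[-0.73460495 -1.25601801  7.6504998 ]
```

Run:
```python
from h import *
g,Rs,so=load(); A=np.array(g["A"]); t=np.array(g["tcp"]); u=-A[:,2]
ctrl.servo_line(t+u*.0001,rate=.01); ctrl.sleep(.1)
print(telemetry.get_state()["wrist_force"])
claw.open_gripper(); ctrl.sleep(.2)
ctrl.servo_line(t+u*.1,rate=.12)
Rr=rz(4.28); ctrl.move_ptp([.5452,.2779,.30],Rr@np.diag([1.,-1,-1]))
C=shot("wrist","pics/w3.png"); 
a=cv2.imread("pics/w3.png")[120:245,240:320]; b=cv2.imread("pics/w1.png")[120:245,240:320]
cv2.imwrite("pics/w3c.png",cv2.resize(cv2.hconcat([b,a]),None,fx=4.6,fy=4.6,interpolation=2)); print(telemetry.get_state()["clock"])
o=np.array([.5452,.2779,0]); print(proj(C,o+S(np.array([[35,11,69],[35,-11,69],[-35,11,69],[-35,-11,69]])*.001)@Rr.T).round(1))
```

```text
[-0.84391948  0.35687639  1.07905271]
34.2667
[[265.7 184.2]
 [287.2 184.2]
 [267.1 236.6]
 [286.1 236.6]]
```

View pics/w3c.png

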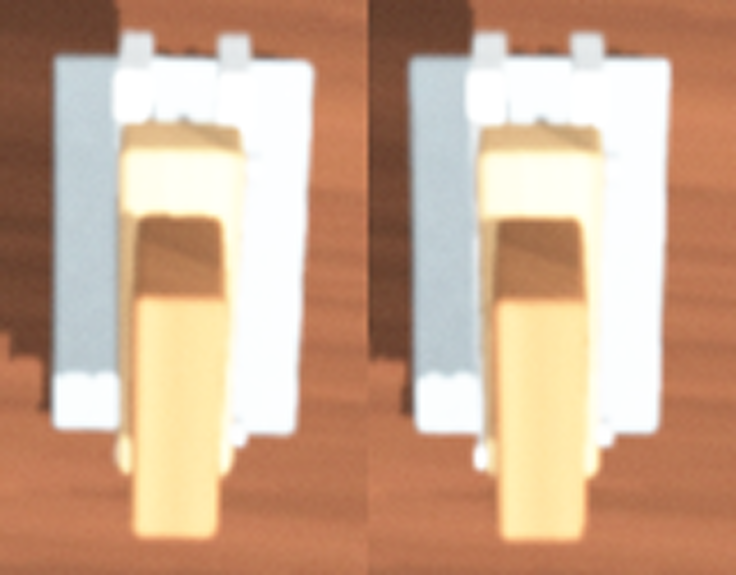

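The scraper sits base down on both rails, within about 1 mm of where it started, with its low end at the lip. Handing in.

```bash
python3 -c "
from cell import ticket; print(ticket.hand_in())"
```

```text
the job is handed in; nothing more can be done
None
```

All five flakes are in the catch tray, wiped there with the scraper under light contact (about 8 N at most), the scraper is back on its rest within about 1 mm of its starting place, and the job was handed in at about 34 s.

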